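# Hang the TV headphones on their dock, refit its volume knob and hold it pressed to pair

## Robot

A 6-joint arm with a two-finger parallel gripper is mounted at the origin on the work surface. World frame = base frame: x ahead of the robot, y to its left, z up, the work surface at z = 0. Lengths are in m, angles in rad, forces in N, time in s.
With the tool pointing down it reaches from about 0.275 to 0.85 m from the base axis. Payload 5.2 kg.
Tool frame: the origin (TCP) lies at the very end of the fingers, on their centre line; the grasp point (between the pads) lies 19 mm behind it (arm.grip_depth is the distance from the TCP to the grasp point, in m); z points along the fingers, y is the line along which they close (so a half turn about z gives the same grasp; the last joint's range is limited). The gripper opens to 85 mm and grips with 20 to 120 N. Pads are 22 mm wide; open, the fingers measure 114 mm over their backs; the gripper's body (76 mm by 85 mm) begins 54 mm behind the grasp point. The pads swing forward as they close: fully open they stand 13 mm farther back than shut.
Start: joints at [1.143, 0.259, 1.535, -0, 1.348, -0.203], TCP at [0.123, 0.536, 0.231] pointing down, gripper open.
Joint ranges: [-3.14, 3.14], [-0.91, 2.08], [0.19, 2.58], [-1.22, 4.36], [0.22, 2.71], [-3.12, 3.12]. Speed limits (rad/s): [2.57, 2.57, 3.14, 3.14, 3.14, 3.14].

## Interface

Orientations are given as [roll, pitch, yaw] about the fixed x, y, z axes, in that order (R = Rz(yaw) Ry(pitch) Rx(roll)).
In Python, from plant import arm gives the robot as it stands.
- The arm moves only by the shell command python3 -m jog 'ROWS' [FORCE]. ROWS is JSON, a list that holds one entry, the list of rows, each a list of 5 numbers: the shift along the tool's x, y, z in units of 40 mm (1.0 is 40 mm), then the turn about the tool's z in units of 10 degrees (1.0 is 10 degrees), then the finger opening in mm, from 0 to 85.4. A call has 1 to 20 rows; each row shifts and turns the commanded pose from where the row before left it, along the tool's axes as they then stand; what a row does not reach is not made up. A row lasts 1/8 s, in which the tool goes at most 62.5 mm and 10.7 degrees, less where a joint would pass 70% of its speed; a pose out of reach is approached as far as the arm can. A call is refused whole if a number of a shift passes 1 or a number of a turn 1, either way. A call with a gripper value outside its range is refused whole. The fingers move at their own pace and stop on an object; FORCE is the grip in N (left out, the last holds). Time passes only in rows, so rows that do not move let the fingers close. It gives the time, the measured TCP pose, the force, the opening and the grip force at its end, in the units of the state.
- arm.sense(): the state, without advancing time (a new reading comes with each control period).
- arm.grab_frame(name): name is "side" or "top"; returns (picture, depth): 384x512x3 uint8, blue, green, red; 384x512 float32, m along the optical axis (not along the pixel's ray), 0 where there is no reading.
- arm.camera_model(name): a dict with "fx", "fy", "cx", "cy" (pixels), "dist_coeffs" ([k1, k2, p1, p2, k3] as OpenCV has them; the pictures are not rectified), "position" and "rotation" of the camera in the world. Camera axes: x right, y down, z forward; pixel columns grow to the right and rows downward; lengths in m; the calibration is good to about 2 mm. A picture is of the moment at which its call begins. camera_model takes no time and is no camera call.
- arm.sign_off(): hands the job in; it is judged then, once.
The state is a dict: "time_s": time; "joints": joint angles; "joint_vel": joint speeds; "effort": joint torques, N m; "ee_pos": TCP position; "ee_rot": TCP orientation; "force": force on the tool from outside, world axes, zero at the start; "ft_torque": the same for the moment, N m; "gripper_width": finger opening in m; "gripper_force": force on a finger pad.
Only numpy, scipy, OpenCV 4.12 (cv2) and the standard library are available. Lean on these libraries where they do the work, as an engineer would, in place of code of your own. Each camera call takes 0.05 s, during which the arm holds its last target. There are 200 camera calls.

## Task

Pair the TV headphones with their dock: hang them by the headband over the dock's horizontal bar, cups hanging free on either side, and let go; then pick up the dock's loose volume knob, turn it so that the flat in its socket matches the flat of the D-shaft, push it fully home on the shaft, and press it in and keep it pressed. Finish while still holding the knob pressed down: do not let go of it at the end. Leave the other things on the sideboard where they are.

Things in the scene. Friction and masses are not known exactly. Their poses are not given: they have to be found in the camera images.
- headphones: Dark rigid on-ear headphones, 0.22 kg, 160 mm wide (x), 66 deep (y), 175 tall (z), at first standing upright on the flat undersides of the two ear cups. Origin midway between the cups, level with their undersides; x from cup to cup, y across the band, z up. Cups: 76 mm tall, from 45 to 81 mm either side in x; the 90 mm gap between them passes over the dock's bar.
- crown (a point): Middle of the underside of the crown, 160 mm above the headphones' origin, axes as theirs; it rests on the bar when hung. The crown is a flat grey pad, 60 mm long (x), 30 wide (y), 15 thick (z). Grip it from above across its 30 mm width, the fingertips not below its underside, as the bar passes there.
- dock: Headphone dock, fixed: black base 140 mm (x) by 310 (y), top 34 mm high. Origin: centre of its underside; z up. A steel tube 18 mm thick stands at y = -10 mm and bends into a horizontal bar along +y, 209 mm high at its top, ending free at y = 130 mm in a flange 3 mm larger in radius. The volume shaft stands at x = 0, y = -125 mm. Display window at the -x side.
- bar_mid (a point): Middle of the bar, on its top, where the crown is to rest; axes as the dock: the bar runs along y, straight for 50 mm towards the tube's bend (-y) and 55 mm to the end flange (+y). The headphones can be slipped over the free end from +y or lowered from above; hung, their cups clear the base by 15 mm.
- shaft_tip (a point): Top end, on the axis, of the dock's bare upright brass volume shaft, 20 mm out of the base. It is 10 mm in diameter with one side cut flat along its length, 1.2 mm from the axis (D-section); the tip's edge is bevelled 1 mm (0.3 at the flat). x points square out of the flat, z up. It turns against a slight friction, 0.008 N m.
- shaft (a joint): Turn of the volume shaft in the dock, rad, counter-clockwise from above; at 0 the shaft's x axis is the dock's x axis. Stays where it is left.
- press (a joint): Push switch under the shaft: how far the shaft is pressed down, m, 0 (out) to 0.004 (stop). Sprung: 2 N starts it, 7 N takes it to the stop; it returns when released. It moves under any push on the shaft, whether the knob is home or not.
- knob: Loose volume knob, black, 60 g, lying socket down: round skirt 42 mm in diameter, 16 high, under a finger bar 12 mm wide, 43 long (x -20 to +23) and 18 high (top 34 mm above the underside). The bar's +x end is a pointed nose with a thin inlaid line, the other end is square; sides parallel from x -20 to +14. Origin: centre of the underside; x to the nose, z up.
- knob_socket (a point): Mouth of the D-shaped socket, at the knob's origin, axes as the knob: 11.9 mm in diameter, 14 deep, mouth bevelled 1.2 mm (0.3 at the flat); its flat is 2.1 mm from the axis, on the nose's side. So the nose must point where the shaft's x axis points (within some 15 degrees). Home, it lies 14 mm below the shaft tip and 6 mm above the base; pressed in, 2 mm above.
- lunch_pot: Bystander: grey-green silicone lunch pot with screw lid, 100 mm in diameter, 105 mm tall; origin at the centre of its underside. Not to be moved.
- bottle_stopper: Bystander: chrome bottle stopper standing on its head, plug up, 38 mm in diameter, 52 mm tall; origin at the centre of its underside. Not to be moved. It and the knob swap places from time to time.
- ring_dish: Bystander: white ceramic ring dish with a cone in the middle, 92 mm in diameter, 53 mm tall; origin at the centre of its underside. Not to be moved.
- marble_tray: Bystander: round glass tray of marbles, 120 mm in diameter, 23 mm tall; origin at the centre of its underside. Not to be moved.
- tv_remote: Bystander: black TV remote, 46 mm (x) by 170 mm (y), 18 mm tall; origin at the centre of its underside. Not to be moved.
- chess_box: Bystander: wooden box, fixed, 120 mm (x) by 160 mm (y), 55 mm tall, its lid open and standing up to about 180 mm at the +x side; origin at the centre of its underside.
- chess_pawn: Bystander: white plastic pawn, 44 mm tall, standing in the box; origin at the centre of its underside. Not to be moved.
- chess_rook: Bystander: black plastic rook, 48 mm tall, standing in the box; origin at the centre of its underside. Not to be moved.
Things that resemble listed ones, but are neither listed nor needed, are in the scene too. What is shaped like the headphones but purple or red is not meant.

How it is judged:
On the way, in this order (a step that is already met when the one before it is completed fails the run):
1. the headphones hang by the crown of their band over the dock's bar, let go (contact force between headphones and dock above 0.8 N and contact force between the fingers and headphones below 0.1 N and x of crown in the frame of bar_mid between -0.025 and 0.025 m and y of crown in the frame of bar_mid between -0.05 and 0.055 m and z of crown in the frame of bar_mid between -0.008 and 0.012 m and angle between headphones's own z axis and vertical below 0.3 rad and angle between the y axis of headphones and the y axis of dock, either way round below 0.5 rad), for 0.4 s.
2. the knob is home on the shaft, flat to flat, and held pressed in by the robot (z of knob in the frame of shaft_tip below -0.0115 m and horizontal distance between knob and shaft_tip below 0.004 m and angle between the x axis of knob and the x axis of shaft_tip, either way round below 0.6 rad and angle between knob's own z axis and vertical below 0.15 rad and value of joint press above 0.0028 m and contact force between the fingers and knob above 1 N), for 0.3 s.
At the end, for the whole second after the job is handed in: Headphones hang still on the bar by the crown (25 mm across, 50 mm along it, tilt under 0.3 rad), carried by the dock alone; knob home (underside 11.5 mm or more below the shaft tip, axes within 4 mm, flats within 0.6 rad), held by the fingers with the switch over 2.8 mm down for the last second (all of step 1 and all of step 2 and linear speed of headphones below 0.1 m/s); the arm keeps its last pose, push and grip.
It fails at once if one of the other loose things (pot, stopper, ring dish, marble tray, remote, chess pieces) is shifted by more than 30 mm (distance of any of lunch_pot, bottle_stopper, ring_dish, marble_tray, tv_remote, chess_pawn, chess_rook from where it was at the start of the episode above 0.03 m).
It also fails if it takes over 64 s, if anything falls off the work surface, if the arm or the gripper's body presses on something with over 40 N, if the wrist force passes 120 N, or if a joint passes its speed limit or range.

## Working session

There is one attempt and no reset: what is moved stays moved. The work goes in short steps, Python scripts to look and compute and a shell command to move; the robot and the scene stay as the last step left them, time stands still between calls to the robot, and variables do not carry over. Pictures are saved under pics/ and viewed, at most 10 in all, crops included, and the job is handed in when it is done.

```bash
mkdir -p pics; ls
python3 - <<'E'
from plant import arm
import cv2,numpy as np
for n in ("side","top"):
    p,d=arm.grab_frame(n); cv2.imwrite(f"pics/{n}0.png",p); np.save(f"pics/{n}0.npy",d)
    m=arm.camera_model(n); print(n,m)
s=arm.sense(); print(s['time_s'],s['ee_pos'],s['ee_rot'],s['gripper_width'])
E
```

```text
pics
side {'fx': 400.5955712634358, 'fy': 400.5955712634358, 'cx': 255.2782258067886, 'cy': 192.96635220315963, 'dist_coeffs': array([-0.08357468,  0.        ,  0.        ,  0.        ,  0.        ]), 'position': array([0.34551639, 1.05135423, 0.90726008]), 'rotation': array([-2.22220999e+00, -9.22581204e-05, -3.00775402e+00])}
top {'fx': 347.7709343006116, 'fy': 347.7709343006116, 'cx': 257.4405276819806, 'cy': 195.4110546351742, 'dist_coeffs': array([-0.03827763,  0.        ,  0.        ,  0.        ,  0.        ]), 'position': array([0.25995216, 0.06611971, 1.31740175]), 'rotation': array([-2.96004499, -0.00973307, -1.57224416])}
0.1 [0.12237173 0.53575731 0.23054614] [-3.14000246e+00 -3.33076938e-04  2.91679035e+00] 0.08498604281417313
```

View pics/top0.png

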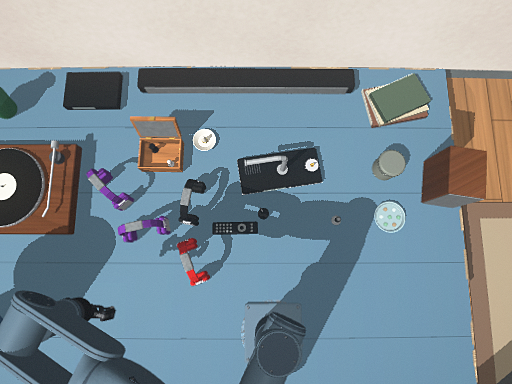

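View pics/side0.png

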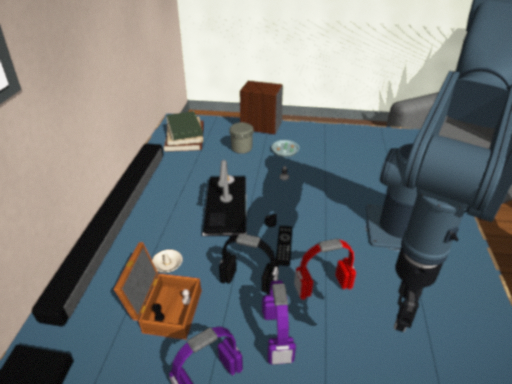

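The top view shows black headphones at about (190,200), the dock at (280,170) with its shaft at about (313,164), the knob at (263,213) and the stopper at (337,219). The side view agrees: headphones at (248,255), knob at (270,218). I'll measure these next and make enlarged crops.

```bash
cat > h.py <<'E'
from plant import arm
import cv2,numpy as np
from scipy.spatial.transform import Rotation as R
def cloud(n,d):
    m=arm.camera_model(n); K=np.array([[m['fx'],0,m['cx']],[0,m['fy'],m['cy']],[0,0,1]])
    v,u=np.mgrid[0:384,0:512]
    q=cv2.undistortPoints(np.stack([u.ravel(),v.ravel()],1).astype(np.float64)[:,None],K,m['dist_coeffs'])[:,0]
    P=np.c_[q,np.ones(len(q))]*d.reshape(-1,1)
    W=P@R.from_euler('xyz',m['rotation']).as_matrix().T+m['position']
    return W.reshape(384,512,3)
def crop(p,x0,y0,x1,y1,k,f):
    cv2.imwrite(f,cv2.resize(p[y0:y1,x0:x1],None,fx=k,fy=k,interpolation=cv2.INTER_CUBIC))
def snap(n):
    p,d=arm.grab_frame(n); return p,d,cloud(n,d)
E
python3 - <<'E'
from h import *
T=cv2.imread('pics/top0.png');S=cv2.imread('pics/side0.png')
WT=cloud('top',np.load('pics/top0.npy'));WS=cloud('side',np.load('pics/side0.npy'))
a=cv2.resize(T[140:236,165:345],None,fx=4.4,fy=4.4,interpolation=cv2.INTER_CUBIC)
cv2.imwrite('pics/c1.png',a[:, :792])
print('table',WT[300,200],WT[250,300],WS[330,250])
def reg(W,I,x0,x1,y0,y1,z0,z1,name):
    m=np.zeros(W.shape[:2],bool); m[y0:y1,x0:x1]=1; m&=(W[...,2]>z0)&(W[...,2]<z1)
    P=W[m]
    if len(P)<3: print(name,len(P)); return
    r=cv2.minAreaRect(P[:,:2].astype(np.float32)*1000)
    c=np.cov(P[:,:2].T); w,v=np.linalg.eigh(c)
    print(name,len(P),'mean',P.mean(0).round(4),'rect',np.round(r[0],1),np.round(r[1],1),round(r[2],1),'pca',np.degrees(np.arctan2(v[1,1],v[0,1])).round(1),'zmax',P[:,2].max().round(4))
reg(WT,T,175,210,175,230,.15,.19,'hp crown top'); reg(WS,S,215,285,225,285,.15,.19,'hp crown side')
reg(WT,T,175,210,175,230,.03,.19,'hp all')
reg(WT,T,235,325,140,200,.025,.042,'base'); reg(WT,T,235,325,140,200,.19,.23,'bar top');reg(WS,S,200,250,150,235,.19,.23,'bar side');reg(WS,S,200,250,150,240,.025,.042,'base side')
reg(WT,T,300,325,150,180,.044,.07,'shaft');reg(WS,S,200,250,150,240,.046,.07,'shaft side')
reg(WT,T,250,275,200,225,.010,.06,'knob');reg(WT,T,250,275,200,225,.026,.06,'knobbar');reg(WS,S,255,285,205,235,.026,.06,'knob side')
reg(WT,T,328,345,210,228,.01,.08,'stopper')
reg(WT,T,210,260,218,238,.008,.06,'remote')
E
```

```text
table [0.1128615  0.26327274 0.00327892] [ 0.29354153 -0.10673653 -0.00169026] [0.43917383 0.45748157 0.003116  ]
hp crown top 283 mean [0.4633 0.2955 0.1688] rect [466.2 296.1] [ 29.8 115.7] 80.2 pca 170.1 zmax 0.1792
hp crown side 448 mean [0.4523 0.3152 0.169 ] rect [421.8 341.8] [ 85.2 222.6] 45.2 pca 133.5 zmax 0.1799
hp all 611 mean [0.4594 0.2913 0.1217] rect [467.1 295.7] [ 65.9 161.9] 79.8 pca 168.0 zmax 0.1792
base 2568 mean [ 0.5889 -0.0333  0.0333] rect [596.3 -29.9] [144.6 309.9] 9.0 pca 100.7 zmax 0.0419
bar top 228 mean [0.5846 0.0299 0.2051] rect [585.9  28.1] [ 19.4 141.4] 10.0 pca 99.0 zmax 0.2127
bar side 148 mean [0.5814 0.0559 0.2069] rect [585.9  40.8] [ 21.6 125.8] 9.6 pca 98.4 zmax 0.2158
base side 2096 mean [ 0.5897 -0.0016  0.0351] rect [595.6 -28.7] [143.3 317.7] 9.7 pca 97.7 zmax 0.0419
shaft 4 mean [ 0.613  -0.1546  0.0511] rect [ 613.4 -155.2] [2.8 6. ] 44.6 pca 148.5 zmax 0.0542
shaft side 29 mean [ 0.5958 -0.0425  0.0576] rect [598.7 -91. ] [ 14.7 123.6] 3.8 pca 97.0 zmax 0.0694
knob 120 mean [0.4232 0.0397 0.021 ] rect [414.   44.1] [40.8 82.6] 54.4 pca 135.4 zmax 0.0397
knobbar 37 mean [0.4306 0.0318 0.0333] rect [431.7  32.4] [40.4 11.5] 36.9 pca -143.5 zmax 0.0397
knob side 51 mean [0.4316 0.0343 0.0334] rect [432.5  32.7] [43.6 15.1] 42.5 pca -141.8 zmax 0.0385
stopper 48 mean [ 0.4046 -0.2418  0.0292] rect [ 404.4 -244. ] [32.1 23.3] 31.0 pca -151.9 zmax 0.0514
remote 551 mean [0.3761 0.1386 0.0162] rect [375.5 137.4] [ 45.6 165.2] 0.1 pca 90.8 zmax 0.0261
```

View pics/c1.png

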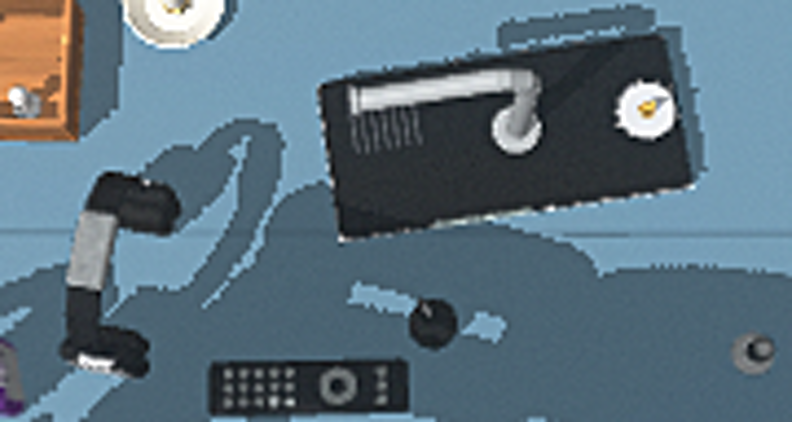

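The crop shows the knob at (433,322) with its line toward the upper left, so the nose yaw is about 40°. The dock has its shaft bezel at (645,108) and the bar's free end to the left. All sizes match the given ones: headphones 66×162, base 145×310 and bar at 0.209. I'll move over the crown at (0.466, 0.296).

```bash
python3 -m jog '[[[-0.81,-0.33,-0.1,0,85],[-0.81,-0.33,-0.1,0,85],[-0.81,-0.33,-0.1,0,85],[-0.81,-0.33,-0.1,0,85],[-0.81,-0.33,0,0,85],[-0.81,-0.33,0,0,70],[-0.81,-0.33,0,0,70],[-0.81,-0.33,0,0,70],[-0.81,-0.33,0,0,70],[-0.81,-0.33,0,0,70],[-0.81,-0.33,0,0,70],[-0.81,-0.33,0,-0.29,70],[0,0,0,0,70],[0,0,0,0,70]]]' 30
python3 - <<'E'
from h import *
T=cv2.imread('pics/top0.png');S=cv2.imread('pics/side0.png')
a=cv2.resize(T[148:180,296:332],(396,352),interpolation=cv2.INTER_CUBIC)
b=cv2.resize(S[168:200,208:244],(396,352),interpolation=cv2.INTER_CUBIC)
cv2.imwrite('pics/c2.png',np.hstack([a,b]))
E
```

```text
time_s: 1.85
ee_pos: [0.4657, 0.2952, 0.2468]
ee_rot: [-3.141, -0.001, 2.967]
force: [0.3, 0.0, -0.9]
gripper_width: 0.0697
gripper_force: 0.0
```

View pics/c2.png

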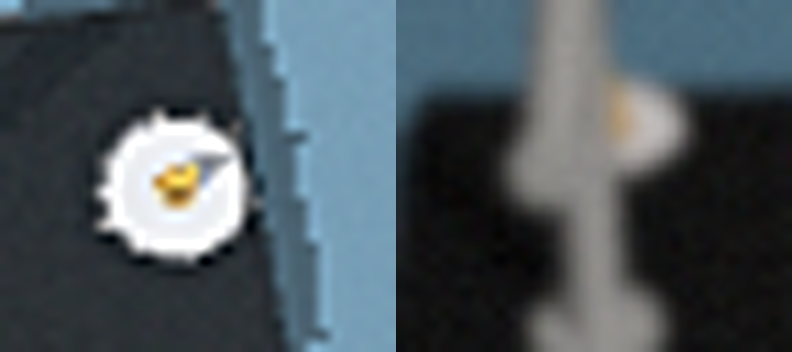

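The left half shows the white bezel centred near (178,187). The brass D lies around (152–198, 165–205) and looks cut on its upper side, so the flat points roughly to world +x. The side view is hidden by the tube. I'll fit the angle later. Now I grip the crown.

```bash
python3 -m jog '[[[0,0,0.6,0,60],[0,0,0.6,0,60],[0,0,0.5,0,60],[0,0,0.44,0,60],[0,0,0,0,60],[0,0,0,0,20],[0,0,0,0,20],[0,0,0,0,20],[0,0,0,0,20],[0,0,0,0,20]]]' 40
```

```text
time_s: 3.1
ee_pos: [0.4667, 0.2957, 0.163]
ee_rot: [3.14, 0.001, 2.967]
force: [-1.2, 1.3, 5.7]
gripper_width: 0.0291
gripper_force: 41.1
```

```bash
cat > fit.py <<'E'
from h import *
# fit the D-shaft's angle: render it (brass wall + lit top) through the top camera, compare with brass mask
T=np.load('pics/tavg.npy') if __import__('os').path.exists('pics/tavg.npy') else cv2.imread('pics/top0.png').astype(float)
m=arm.camera_model('top'); K=np.array([[m['fx'],0,m['cx']],[0,m['fy'],m['cy']],[0,0,1]]); Rm=R.from_euler('xyz',m['rotation']).as_matrix()
rv=cv2.Rodrigues(Rm.T)[0]; tv=-Rm.T@m['position']
pr=lambda P:cv2.projectPoints(np.array(P,float),rv,tv,K,m['dist_coeffs'])[0][:,0]
x0,y0,x1,y1=300,150,326,178; k=16
c=T[y0:y1,x0:x1]; sat=np.clip((c[...,2]-c[...,0])/110,0,1)   # brass is yellow: red minus blue
sat[c.max(2)<60]=0
wh=((c.min(2)>170)|(sat>.3)).astype(np.uint8); yy,xx=np.nonzero(wh); print('bezel px',xx.min()+x0,xx.max()+x0,yy.min()+y0,yy.max()+y0,'brass sum',sat.sum().round(2))
by,bx=np.mgrid[y0:y1,x0:x1]; print('brass centroid',(sat*bx).sum()/sat.sum(),(sat*by).sum()/sat.sum())
def ren(x,y,a):
    t=np.linspace(0,2*np.pi,120); q=np.c_[np.cos(t),np.sin(t)]*.005; q[:,0]=np.minimum(q[:,0],.0012)
    q=q@np.array([[np.cos(a),np.sin(a)],[-np.sin(a),np.cos(a)]])
    P=[np.c_[q+[x,y],np.full(120,z)] for z in (.036,.054)]
    h=cv2.convexHull(np.vstack([pr(p) for p in P]).astype(np.float32))[:,0]
    I=np.zeros(((y1-y0)*k,(x1-x0)*k),np.uint8); cv2.fillPoly(I,[np.round((h-[x0-.5,y0-.5])*k).astype(int)],255)
    return cv2.resize(I,(x1-x0,y1-y0),interpolation=cv2.INTER_AREA)/255.
res=[]
for a in range(-180,180,10):
  for dx in np.arange(-.005,.0051,.001):
    for dy in np.arange(-.005,.0051,.001):
      I=ren(.6155+dx,-.1535+dy,np.radians(a)); I=cv2.GaussianBlur(I,(0,0),.4)
      s=(I*sat).sum()/max((I*I).sum(),1e-9); res.append((((s*I-sat)**2).sum()+300*(dx**2+dy**2)*50,a,dx,dy,s))
best={}
for r in res:
    if r[1] not in best or r<best[r[1]]: best[r[1]]=r
for r in sorted(best.values())[:14]: print([round(float(v),4) for v in r])
print(sat[8:20,8:22].round(1))
E
python3 - <<'E'
from h import *
fr=[arm.grab_frame('top') for _ in range(6)]
np.save('pics/tavg.npy',np.mean([f[0] for f in fr],0)); 
W=np.median([cloud('top',f[1]) for f in fr],0); np.save('pics/Wavg.npy',W)
E
python3 fit.py
```

```text
bezel px 306 317 159 170 brass sum 9.24
brass centroid 311.6778160354157 164.3285784554845
[1.4449, 0.0, 0.0, 0.001, 0.9875]
[1.4928, -10.0, 0.0, 0.001, 0.967]
[1.5131, 10.0, 0.0, 0.001, 0.9847]
[1.5773, 130.0, -0.002, 0.001, 0.9411]
[1.5841, 140.0, -0.002, 0.001, 0.9419]
[1.5965, -180.0, -0.001, 0.001, 0.9685]
[1.6093, 170.0, -0.001, 0.001, 0.9653]
[1.6231, 150.0, -0.002, 0.001, 0.9388]
[1.6272, -20.0, 0.0, 0.001, 0.9452]
[1.6296, 160.0, -0.001, 0.001, 0.9497]
[1.644, 20.0, 0.0, 0.001, 0.9726]
[1.648, 120.0, -0.002, 0.001, 0.9448]
[1.6727, 110.0, -0.002, 0.001, 0.9621]
[1.6813, -170.0, -0.001, 0.001, 0.9757]
[[0.  0.  0.  0.  0.  0.  0.  0.  0.  0.  0.  0.  0.  0. ]
 [0.  0.  0.  0.  0.  0.  0.  0.  0.  0.  0.  0.  0.  0. ]
 [0.  0.  0.  0.  0.  0.  0.  0.  0.  0.  0.  0.  0.  0. ]
 [0.  0.  0.  0.  0.  0.  0.  0.  0.  0.  0.  0.  0.  0. ]
 [0.  0.  0.  0.  0.  0.  0.  0.  0.  0.  0.  0.  0.  0. ]
 [0.  0.  0.  0.7 0.5 0.9 0.  0.  0.  0.  0.  0.  0.  0. ]
 [0.  0.  0.8 0.9 1.  0.7 0.  0.  0.  0.  0.  0.  0.  0. ]
 [0.  0.  0.4 0.4 0.5 0.5 0.  0.  0.  0.  0.  0.  0.  0. ]
 [0.  0.  0.2 0.5 0.7 0.3 0.  0.  0.  0.  0.  0.  0.  0. ]
 [0.  0.  0.  0.  0.  0.  0.  0.  0.  0.  0.  0.  0.  0. ]
 [0.  0.  0.  0.  0.  0.  0.  0.  0.  0.  0.  0.  0.  0. ]
 [0.  0.  0.  0.  0.  0.  0.  0.  0.  0.  0.  0.  0.  0. ]]
```

```bash
python3 -m jog '[[[0,0,-0.3,0,20],[0,0,-0.5,0,20],[0,0,-0.6,0,20],[0,0,-0.6,0,20],[-0.4,-0.12,0,0,20],[-0.6,-0.17,0,0,20],[-0.6,-0.17,0,0,20],[-0.6,-0.17,0,0,20],[0,0,0,-0.66,20],[0,0,0,-0.66,20],[0,0,0,-0.66,20],[0,0,0,0,20],[0,0,0,0,20],[0,0,0,0,20]]]'
python3 - <<'E'
from h import *
p,d,W=snap('side'); cv2.imwrite('pics/s1.png',p)
s=arm.sense();print(s['ee_pos'],s['ee_rot'])
# re-measure bar (top) from averaged cloud along dock y, and bezel centre
W0=np.load('pics/Wavg.npy'); m=np.zeros(W0.shape[:2],bool); m[140:200,235:325]=1; m&=(W0[...,2]>.195)&(W0[...,2]<.23); P=W0[m]
print('bar',[np.round(v,1) for v in cv2.minAreaRect((P[:,:2]*1000).astype(np.float32))])
T=np.load('pics/tavg.npy'); c=T[150:178,300:326]; wh=(c.min(2)>150)|((c[...,2]-c[...,0])>40)
B=W0[150:178,300:326][wh]; B=B[(B[:,2]<.045)]; print('bezel',B.mean(0),cv2.minEnclosingCircle((B[:,:2]*1000).astype(np.float32)))
E
```

```text
time_s: 5.15
ee_pos: [0.5488, 0.2547, 0.2414]
ee_rot: [-3.141, -0.001, -2.972]
force: [-0.1, 0.1, -2.6]
gripper_width: 0.0293
gripper_force: 40.2
[0.5487553  0.25485955 0.24152565] [-3.14150139e+00 -2.39314568e-04 -2.97125473e+00]
bar [array([586. ,  30.3]), array([ 19.8, 137.3]), np.float64(10.3)]
bezel [ 0.61525571 -0.15347655  0.03454323] ((615.6303100585938, -154.01922607421875), 23.40479850769043)
```

View pics/s1.png

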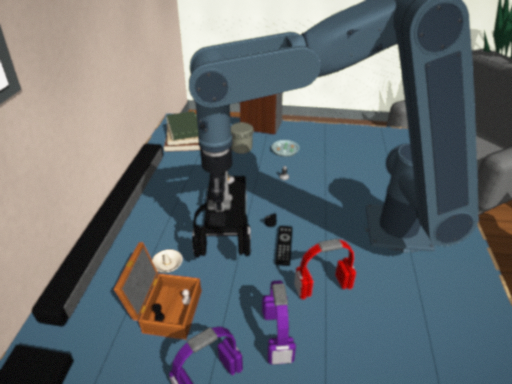

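The headphones hang level in the gripper, with cups at (200,240) and (244,235), in line with the bar's free end. I'll slide them over the bar along −y and lower them.

```bash
python3 -m jog '[[[0,-0.3,0,0,20],[0.005,-0.6,0,0,20],[0.005,-0.6,0,0,20],[0.005,-0.6,0,0,20],[0.005,-0.6,0,0,20],[0.005,-0.6,0,0,20],[0,-0.6,0,0,20],[0,-0.6,0,0,20],[0,-0.6,0,0,20],[0,-0.25,0,0,20],[0,0,0,0,20],[0,0,0.25,0,20],[0,0,0.25,0,20],[0,0,0.14,0,20],[0,0,0,0,20],[0,0,0,0,20]]]'
```

```text
time_s: 7.2
ee_pos: [0.5843, 0.0441, 0.2163]
ee_rot: [-3.141, 0.0, -2.97]
force: [0.1, 0.3, -2.8]
gripper_width: 0.0287
gripper_force: 40.2
```

```bash
python3 -m jog '[[[0,0,0.06,0,20],[0,0,0.05,0,20],[0,0,0,0,20],[0,0,0,0,20]]]'
```

```text
time_s: 7.7
ee_pos: [0.5842, 0.044, 0.2118]
ee_rot: [-3.142, 0.0, -2.97]
force: [0.6, 0.0, -2.5]
gripper_width: 0.0293
gripper_force: 40.3
```

```bash
python3 -m jog '[[[0,0,0.03,0,20],[0,0,0.03,0,20],[0,0,0,0,20]]]'
```

```text
time_s: 8.07
ee_pos: [0.5842, 0.0439, 0.2115]
ee_rot: [-3.141, 0.002, -2.97]
force: [-4.8, 0.7, 9.0]
gripper_width: 0.0287
gripper_force: 41.7
```

```bash
python3 -m jog '[[[0,0,-0.03,0,20],[0,0,0,0,20],[0,0,0,0,45],[0,0,0,0,45],[0,0,-0.1,0,60],[0,0,-0.3,0,60],[0,0,-0.6,0,60],[0,0,-0.6,0,60],[0,0,0,0,60]]]'
python3 - <<'E'
from h import *
p,d,W=snap('side'); crop(p,180,140,290,230,7,'pics/s2.png')
m=np.zeros(W.shape[:2],bool); m[140:240,190:250]=1; m&=(W[...,2]>.214)&(W[...,2]<.232)
P=W[m]; print(len(P),P.mean(0) if len(P) else '',[np.round(v,1) for v in cv2.minAreaRect((P[:,:2]*1000).astype(np.float32))] if len(P) else '')
E
```

```text
time_s: 9.2
ee_pos: [0.5855, 0.0438, 0.2773]
ee_rot: [-3.14, 0.005, -2.97]
force: [0.7, 0.4, -0.1]
gripper_width: 0.0601
gripper_force: 0.0
184 [0.58202475 0.04745855 0.22185574] [array([582.5,  45.3]), array([90.2, 36.2]), np.float64(3.6)]
```

View pics/s2.png

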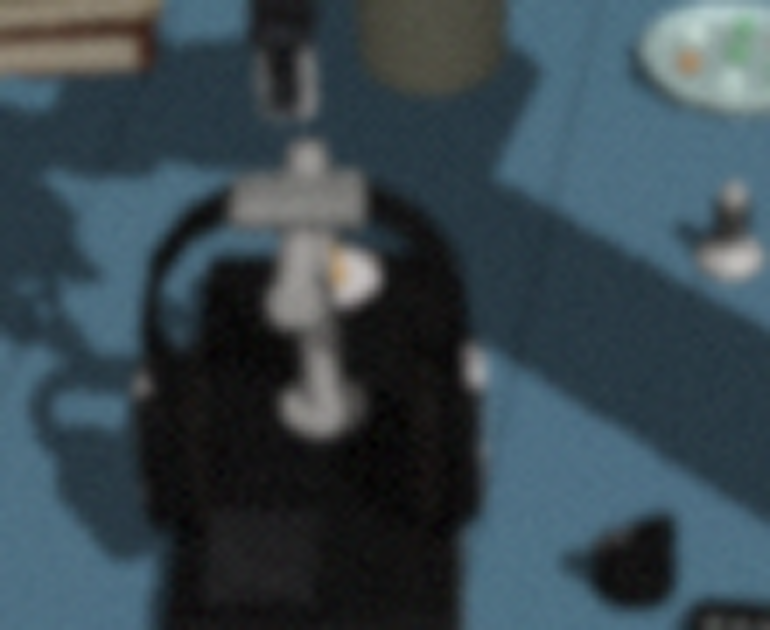

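The headphones hang level on the bar by the grey pad, which sits at (300,195) in the crop, and the gripper is clear above at (285,90). Next I refine the knob's pose from the averaged depth and side frames.

Run:
```python
from h import *
W0=np.load('pics/Wavg.npy'); fr=[arm.grab_frame('side') for _ in range(5)]; W1=np.median([cloud('side',f[1]) for f in fr],0)
top=[arm.grab_frame('top') for _ in range(4)]; W2=np.median([cloud('top',f[1]) for f in top],0)
for n,W in (('top',W0),('side',W1),('top2',W2)):
    d=np.hypot(W[...,0]-.43,W[...,1]-.032)
    P=W[(d<.032)&(W[...,2]>.028)&(W[...,2]<.045)]; r=cv2.minAreaRect((P[:,:2]*1000).astype(np.float32))
    c=np.cov(P[:,:2].T); w,v=np.linalg.eigh(c)
    print(n,len(P),'bar',[np.round(q,1) for q in r],P.mean(0).round(4),np.degrees(np.arctan2(v[1,1],v[0,1])).round(1))
    P=W[(d<.03)&(W[...,2]>.010)&(W[...,2]<.025)]; print('skirt',len(P),cv2.minEnclosingCircle((P[:,:2]*1000).astype(np.float32)) if len(P) else '')
    np.savetxt
# fitted outline of the dark knob in the top picture
T=np.mean([t[0] for t in top],0); cv2.imwrite('pics/k.png',np.hstack([cv2.resize(T[203:223,252:276].astype(np.uint8),(384,320),interpolation=cv2.INTER_CUBIC),cv2.resize(np.mean([f[0] for f in fr],0)[207:227,259:283].astype(np.uint8),(384,320),interpolation=cv2.INTER_CUBIC)])*1)
```

```text
top 36 bar [array([431.5,  32.1]), array([40. , 11.6]), np.float64(37.4)] [0.4308 0.0318 0.0333] -143.0
skirt 61 ((431.8398132324219, 31.828872680664062), 20.81709861755371)
side 46 bar [array([431.7,  33.4]), array([41.2, 13.5]), np.float64(41.2)] [0.4309 0.0337 0.0343] -142.3
skirt 65 ((430.42388916015625, 35.42700958251953), 20.7518253326416)
top2 0 bar [array([0., 0.]), array([0., 0.]), np.float64(0.0)] [nan nan nan] nan
skirt 0
  avg = a.mean(axis, **keepdims_kw)
  ret = um.true_divide(
<stdin>:7: RuntimeWarning: Degrees of freedom <= 0 for slice
  c *= np.true_divide(1, fact)
  c *= np.true_divide(1, fact)
<stdin>:8: RuntimeWarning: Mean of empty slice.
```

View pics/k.png

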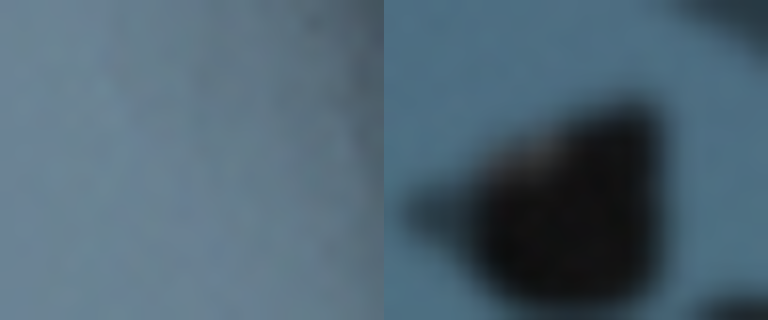

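The right half shows the knob's square end at (645,110) and the light line at (540,150) toward the lower left. That confirms the nose toward +x/+y at about 38°, with the knob centre near (0.431, 0.0325). I'll move above it.

```bash
python3 -m jog '[[[0.2,0.03,-0.2,0,60],[0.5,0.05,0,0,60],[0.5,0.05,0,0,60],[0.6,0.06,0,0,28],[0.6,0.06,0,0,28],[0.6,0.06,0,0,28],[0.5,0.04,0,0,28],[0.36,0.03,0,0,28],[0,0,0.5,-0.94,28],[0,0,0.9,-0.94,28],[0,0,0.9,-0.94,28],[0,0,0.9,0,28],[0,0,0.9,0,28],[0,0,0.5,0,28],[0,0,0,0,28],[0,0,0,0,28]]]' 40
```

```text
time_s: 11.7
ee_pos: [0.4302, 0.0325, 0.0995]
ee_rot: [-3.14, 0.001, -2.478]
force: [-0.1, -0.0, 0.4]
gripper_width: 0.0277
gripper_force: 0.0
```

```bash
python3 -m jog '[[[0,0,0.6,0,28],[0,0,0.6,0,28],[0,0,0.5,0,28],[0,0,0.3,0,28],[0,0,0,0,28],[0,0,0,0,5],[0,0,0,0,5],[0,0,0,0,5],[0,0,0,0,5]]]' 60
```

```text
time_s: 12.82
ee_pos: [0.4303, 0.0325, 0.0195]
ee_rot: [-3.14, 0.001, -2.478]
force: [-1.2, -0.4, 6.0]
gripper_width: 0.0104
gripper_force: 59.8
```

```bash
python3 -m jog '[[[0,0,-0.4,0,5],[0,0,-0.8,0,5],[0,0,-0.8,0,5],[0,0,-0.8,0,5],[0,0,-0.7,0,5],[0,0,0,0,5]]]'
python3 - <<'E'
from h import *
fr=[arm.grab_frame('side') for _ in range(4)]; W=np.median([cloud('side',f[1]) for f in fr],0)
print(arm.sense()['ee_pos'])
d=np.hypot(W[...,0]-.43,W[...,1]-.032); P=W[(d<.04)&(W[...,2]>.03)&(W[...,2]<.150)]
print(len(P),P[:,2].min() if len(P) else 0)
p=np.mean([f[0] for f in fr],0).astype(np.uint8); crop(p,200,110,290,190,8,'pics/s3.png')
fr=[arm.grab_frame('top') for _ in range(8)]; np.save('pics/tavg.npy',np.mean([f[0] for f in fr],0))
E
python3 fit.py
```

```text
time_s: 13.58
ee_pos: [0.4309, 0.0324, 0.1606]
ee_rot: [-3.138, 0.003, -2.478]
force: [-0.2, 0.6, -1.0]
gripper_width: 0.0106
gripper_force: 59.0
[0.42841381 0.03279364 0.15741142]
27 0.14049959415564972
bezel px 306 313 159 170 brass sum 8.81
brass centroid 311.6851469829809 164.32916451779272
[1.3404, 0.0, 0.0, 0.001, 0.9411]
[1.3863, -10.0, 0.0, 0.001, 0.9213]
[1.3982, 10.0, 0.0, 0.001, 0.939]
[1.4582, 130.0, -0.002, 0.001, 0.8977]
[1.4642, -180.0, -0.001, 0.001, 0.9246]
[1.4658, 140.0, -0.002, 0.001, 0.8983]
[1.4782, 170.0, -0.001, 0.001, 0.9213]
[1.4989, 160.0, -0.001, 0.001, 0.9062]
[1.5019, 150.0, -0.002, 0.001, 0.8954]
[1.5105, -20.0, 0.0, 0.001, 0.9004]
[1.5141, 20.0, 0.0, 0.001, 0.9277]
[1.5203, 120.0, -0.002, 0.001, 0.9014]
[1.5414, -170.0, -0.001, 0.001, 0.9315]
[1.5421, 110.0, -0.002, 0.001, 0.918]
[[0.  0.  0.  0.  0.  0.  0.  0.  0.  0.  0.  0.  0.  0. ]
 [0.  0.  0.  0.  0.  0.  0.  0.  0.  0.  0.  0.  0.  0. ]
 [0.  0.  0.  0.  0.  0.  0.  0.  0.  0.  0.  0.  0.  0. ]
 [0.  0.  0.  0.  0.  0.  0.  0.  0.  0.  0.  0.  0.  0. ]
 [0.  0.  0.  0.  0.  0.  0.  0.  0.  0.  0.  0.  0.  0. ]
 [0.  0.  0.  0.6 0.5 0.9 0.  0.  0.  0.  0.  0.  0.  0. ]
 [0.  0.  0.8 0.9 1.  0.7 0.  0.  0.  0.  0.  0.  0.  0. ]
 [0.  0.  0.4 0.4 0.5 0.5 0.  0.  0.  0.  0.  0.  0.  0. ]
 [0.  0.  0.2 0.5 0.6 0.3 0.  0.  0.  0.  0.  0.  0.  0. ]
 [0.  0.  0.  0.  0.  0.  0.  0.  0.  0.  0.  0.  0.  0. ]
 [0.  0.  0.  0.  0.  0.  0.  0.  0.  0.  0.  0.  0.  0. ]
 [0.  0.  0.  0.  0.  0.  0.  0.  0.  0.  0.  0.  0.  0. ]]
```

View pics/s3.png

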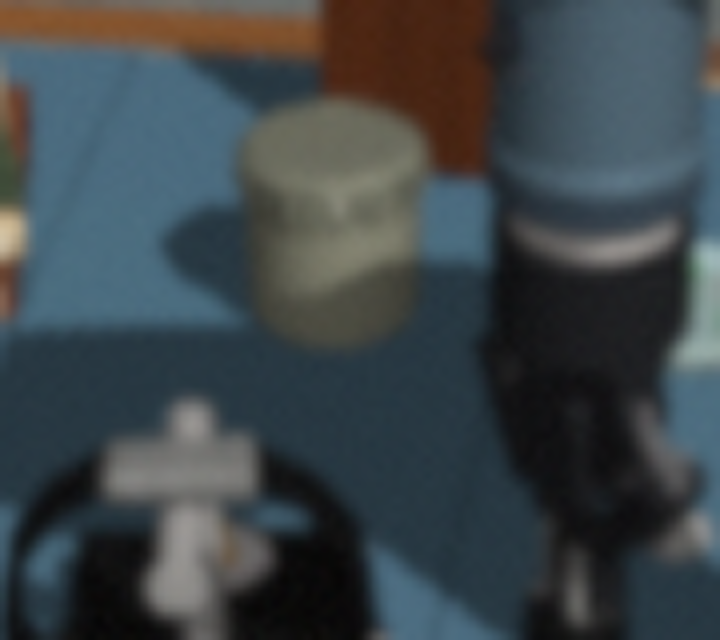

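The knob is in the grip, just below this crop, and the headphones still hang level. The shaft angle is nearly ambiguous between about 0° and 180°. I'll settle it with a fit that pins the axis to the bezel's sub-pixel centre and treats top face and wall as separate components.

```bash
cat > fit2.py <<'E'
from h import *
from scipy.optimize import nnls,minimize
T=cv2.imread('pics/top0.png').astype(float)
m=arm.camera_model('top'); K=np.array([[m['fx'],0,m['cx']],[0,m['fy'],m['cy']],[0,0,1]]); Rm=R.from_euler('xyz',m['rotation']).as_matrix()
rv=cv2.Rodrigues(Rm.T)[0]; tv=-Rm.T@m['position']
pr=lambda P:cv2.projectPoints(np.array(P,float),rv,tv,K,m['dist_coeffs'])[0][:,0]
x0,y0,x1,y1=300,150,326,178; k=16
c=T[y0:y1,x0:x1]; t=np.linspace(0,2*np.pi,120,endpoint=False); ring=np.c_[np.cos(t),np.sin(t)]
def fill(h):
    I=np.zeros(((y1-y0)*k,(x1-x0)*k),np.uint8); cv2.fillPoly(I,[np.round((h-[x0-.5,y0-.5])*k).astype(int)],255)
    return cv2.resize(I,(x1-x0,y1-y0),interpolation=cv2.INTER_AREA)/255.
g=c[...,2].copy(); by,bx=np.mgrid[y0:y1,x0:x1]
uc=pr([[.6156,-.1537,.036]])[0]; msk=(np.hypot(bx-uc[0],by-uc[1])<8.5)&((np.hypot(bx-uc[0],by-uc[1])>4.3))&(bx<uc[0]+4)
def dcost(p):
    I=fill(pr(np.c_[ring*p[2]+p[:2],np.full(120,.036)])); A=np.c_[I[msk],np.ones(msk.sum())]
    return np.linalg.lstsq(A,g[msk],rcond=None)[1][0]
b=min((dcost([x,y,r]),x,y,r) for x in np.arange(.611,.6211,.001) for y in np.arange(-.159,-.1489,.001) for r in (.019,.02,.021,.022,.023))
print('disc',b); cx,cy=b[1:3]
sh=c[...,2]-c[...,0]; box=(np.abs(bx-uc[0])<5)&(np.abs(by-uc[1])<5)
out=[]
for a in range(-180,180,15):
  for dx in (-.001,0,.001):
    for dy in (-.001,0,.001):
      q=ring*.005; q[:,0]=np.minimum(q[:,0],.0012); ar=np.radians(a); q=q@np.array([[np.cos(ar),np.sin(ar)],[-np.sin(ar),np.cos(ar)]])+[cx+dx,cy+dy]
      top=pr(np.c_[q,np.full(120,.054)]); bot=pr(np.c_[q,np.full(120,.036)])
      F=fill(top); Hh=fill(cv2.convexHull(np.vstack([top,bot]).astype(np.float32))[:,0]); Wl=np.clip(Hh-F,0,1)
      A=np.c_[F[box],Wl[box]]; s,r=nnls(A,np.clip(sh[box],0,None)); out.append((r*r,a,dx,dy,s.round(0)))
best={}
for o in out:
    if o[1] not in best or o[0]<best[o[1]][0]: best[o[1]]=o
for o in sorted(best.values(),key=lambda o:o[0])[:9]: print(round(o[0]),o[1:])
E
python3 fit2.py
```

```text
disc (np.float64(228704.18566224855), np.float64(0.615), np.float64(-0.152), 0.023)
33881 (0, 0, 0, array([192., 131.]))
38180 (15, 0, 0, array([190., 128.]))
38243 (-15, 0, 0, array([181., 133.]))
39663 (-180, 0, 0, array([112., 201.]))
42974 (165, -0.001, 0, array([142., 161.]))
43530 (-165, 0, -0.001, array([106., 207.]))
43633 (150, -0.001, 0, array([144., 156.]))
44170 (135, -0.001, 0, array([147., 154.]))
44859 (-30, 0, -0.001, array([162., 137.]))
```

The fit favours 0°, with plausible shading (bright top, darker wall). I'll turn the knob's nose to 0° and carry it around to above the shaft at (0.6156, −0.1527).

```bash
python3 -m jog '[[[0,0,0,0.95,5],[0,0,0,0.95,5],[0,0,0,0.95,5],[0,0,0,0.95,5],[0,-0.4,0,0,5],[0,-0.7,0,0,5],[0,-0.7,0,0,5],[0,-0.7,0,0,5],[0,-0.7,0,0,5],[0,-0.7,0,0,5],[-0.3,-0.7,0,0,5],[-0.6,0,0,0,5],[-0.7,0,0.2,0,5],[-0.7,0,0.2,0,5],[-0.7,0,0.3,0,5],[-0.7,0,0.3,0,5],[-0.6,0,0.3,0,5],[-0.33,0,0.3,0,5],[0,0,0,0,5],[0,0,0,0,5]]]'
```

```text
time_s: 16.68
ee_pos: [0.6139, -0.1513, 0.0946]
ee_rot: [3.141, -0.001, -3.141]
force: [0.2, 0.7, -0.6]
gripper_width: 0.0102
gripper_force: 59.0
```

```bash
python3 -m jog '[[[-0.04,-0.03,0.2,0,5],[0,0,0.2,0,5],[0,0,0.1,0,5],[0,0,0.05,0,5],[0,0,0,0,5],[0,0,0,0,5]]]'
python3 -m jog '[[[0,0,0.05,0,5],[0,0,0.03,0,5],[0,0,0,0,5],[0,0,0,0,5]]]'
```

```text
time_s: 17.42
ee_pos: [0.6162, -0.1524, 0.0726]
ee_rot: [3.142, -0.0, -3.141]
force: [-1.1, -0.1, -0.2]
gripper_width: 0.0103
gripper_force: 59.1
time_s: 17.92
ee_pos: [0.6163, -0.1525, 0.0696]
ee_rot: [-3.141, 0.0, -3.141]
force: [-1.5, 1.7, 4.7]
gripper_width: 0.0106
gripper_force: 59.6
```

```bash
python3 -m jog '[[[0,0,0.04,0,5],[0,0,0.04,0,5],[0,0,0,0,5],[0,0,0,0,5]]]'
```

```text
time_s: 18.42
ee_pos: [0.6165, -0.1527, 0.0671]
ee_rot: [-3.141, 0.001, -3.141]
force: [-3.7, 1.3, 9.2]
gripper_width: 0.0102
gripper_force: 60.4
```

```bash
python3 -m jog '[[[0,0,-0.08,0,5],[0.03,0.01,-0.02,0,5],[0,0,0,0,5]]]'
python3 -m jog '[[[0.02,0.01,0.04,0,5],[0,0,0.04,0,5],[0,0,0.02,0,5],[0,0,0,0,5],[0,0,0,0,5]]]'
```

```text
time_s: 18.8
ee_pos: [0.616, -0.1525, 0.0703]
ee_rot: [-3.141, 0.002, -3.141]
force: [2.4, -1.4, 2.7]
gripper_width: 0.01
gripper_force: 59.3
time_s: 19.42
ee_pos: [0.614, -0.1517, 0.0656]
ee_rot: [3.141, -0.001, -3.141]
force: [3.1, -0.8, -3.1]
gripper_width: 0.0106
gripper_force: 59.0
```

```bash
python3 -m jog '[[[0,0,0.04,0,5],[0,0,0.04,0,5],[0,0,0.04,0,5],[0,0,0,0,5],[0,0,0,0,5]]]'
```

```text
time_s: 20.05
ee_pos: [0.6139, -0.1516, 0.061]
ee_rot: [3.141, -0.001, -3.141]
force: [1.4, 0.1, -1.5]
gripper_width: 0.01
gripper_force: 59.0
```

The knob has slid on freely with almost no axial force. Now I press it home.

```bash
python3 -m jog '[[[0,0,0.05,0,5],[0,0,0.05,0,5],[0,0,0.04,0,5],[0,0,0,0,5],[0,0,0,0,5]]]' 80
```

```text
time_s: 20.68
ee_pos: [0.6141, -0.1517, 0.0561]
ee_rot: [-3.142, -0.0, -3.141]
force: [-0.8, 1.1, 4.4]
gripper_width: 0.0098
gripper_force: 82.5
```

```bash
python3 -m jog '[[[0,0,0.05,0,5],[0,0,0.05,0,5],[0,0,0,0,5],[0,0,0,0,5],[0,0,0,0,5]]]'
```

```text
time_s: 21.3
ee_pos: [0.6144, -0.1518, 0.0549]
ee_rot: [-3.141, 0.001, -3.141]
force: [-6.2, 2.6, 21.6]
gripper_width: 0.0097
gripper_force: 85.0
```

```bash
python3 -m jog '[[[0,0,-0.02,0,5],[0,0,0,0,5],[0,0,0,0,5],[0,0,0,0,5]]]'
python3 - <<'E'
from h import *
fr=[arm.grab_frame('side') for _ in range(3)]; W=np.median([cloud('side',f[1]) for f in fr],0)
p=np.mean([f[0] for f in fr],0).astype(np.uint8); crop(p,180,120,280,220,6,'pics/s4.png')
W2=cloud('top',arm.grab_frame('top')[1])
for n,V in(('side',W),('top',W2)):
    d=np.hypot(V[...,0]-.6156,V[...,1]+.1527)
    for lo,hi in ((.042,.060),(.060,.075)):
        P=V[(d<.03)&(V[...,2]>lo)&(V[...,2]<hi)]; print(n,lo,len(P),P.mean(0).round(4) if len(P) else '',np.percentile(P[:,2],[10,90]).round(4) if len(P) else '')
    P=V[(np.hypot(V[...,0]-.584,V[...,1]-.044)<.06)&(V[...,2]>.215)&(V[...,2]<.235)]
    print('crown',len(P),P.mean(0).round(4) if len(P) else '')
s=arm.sense();print(s['force'],s['ee_pos'],s['gripper_force'])
E
```

```text
time_s: 21.8
ee_pos: [0.6143, -0.1518, 0.0551]
ee_rot: [-3.141, 0.001, -3.141]
force: [-4.2, 2.2, 17.1]
gripper_width: 0.0098
gripper_force: 84.2
side 0.042 25 [ 0.6013 -0.1439  0.0507] [0.0438 0.0567]
side 0.06 15 [ 0.6006 -0.1481  0.0664] [0.0621 0.0704]
crown 176 [0.581  0.0473 0.2223]
top 0.042 0  
top 0.06 0  
crown 199 [0.5828 0.0425 0.2218]
[-4.95865685  1.57579345 17.9796592 ] [ 0.61432946 -0.1517919   0.05507569] 84.24552083015442
```

View pics/s4.png

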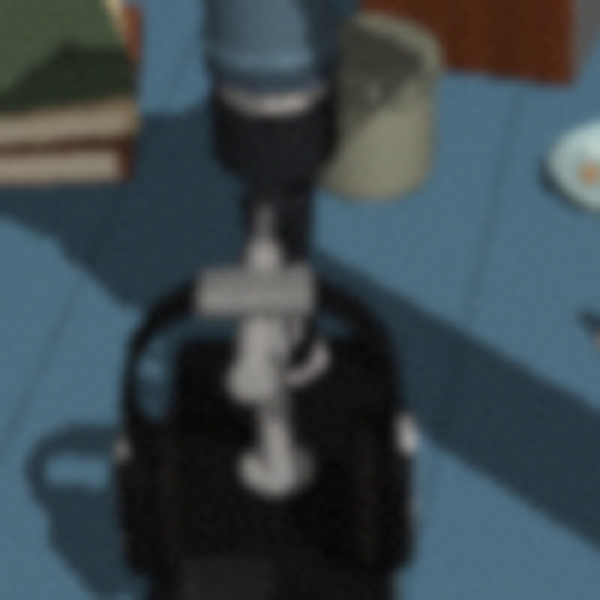

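The crop shows the headphones hanging level, with the pad at (255,290), and the gripper behind them down on the shaft at about (290,350). The knob sits at the expected pressed height (underside about 0.0356, expected 0.036). The 17 N push is well over the 7 N the switch needs to reach its stop. I'm handing in while still pressing.

```bash
python3 -c "
from plant import arm
print(arm.sign_off())"
```

```text
the job is handed in; nothing more can be done
None
```

I handed the job in at about 22 s with the headphones hanging level on the dock's bar and the knob home on the shaft, still gripped and pressed in with about 17 N; the hand-in returned no verdict.

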